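# Set the sprung slide and thread the guide rod

## Robot

A 6-joint arm with a two-finger parallel gripper is mounted at the origin on the work surface. World frame = base frame: x ahead of the robot, y to its left, z up, the work surface at z = 0. Lengths are in mm, angles in rad, forces in N, time in s.
With the tool pointing down it reaches from about 300 to 775 mm from the base axis. Payload 14.6 kg.
Tool frame: the origin (TCP) lies midway between the tips of the shut fingers; the grasp point (between the pads) lies 19 mm behind it (manip.hold_point_z is the distance from the TCP to the grasp point, in mm); z points along the fingers, y is the direction in which the jaws open and shut (so a half turn about z gives the same grasp; the last joint's range is limited). The gripper opens to 94 mm and grips with 3 to 60 N. Pads are 16 mm wide; open, the fingers measure 119 mm over their backs; the gripper's body (75 mm by 177 mm) begins 78 mm behind the grasp point.
Start: joints at [1.129, 0.3, 1.521, -0, 1.321, -0.067], TCP at [201.344, 511.81, 169.146] pointing down, gripper open.
Joint ranges: [-3.03, 3.03], [-0.79, 2.21], [0.23, 2.52], [-1.04, 4.18], [0, 3.07], [-2.55, 2.55]. Speed limits (rad/s): [2.22, 2.22, 2.57, 3.14, 3.14, 3.14].

## Interface

Orientations are given as [roll, pitch, yaw] about the fixed x, y, z axes, in that order (R = Rz(yaw) Ry(pitch) Rx(roll)).
In Python, from cell import manip gives the robot as it stands.
- The arm moves only by the shell command python3 -m crank 'ROWS' [OPENING] [FORCE]. ROWS is JSON, a list of rows, each an object with "offset": the shift along the world's x, y, z in m, a list of three; "spin": the turn about the world's z in degrees. In form: [{"offset": [dx, dy, dz], "spin": spin}, ...]. A call has exactly 8 rows; each row is the pose to reach, as a shift and turn from the pose measured when the call began; what a row does not reach only later rows make up. A row lasts 1/12 s, in which the tool goes at most 41.7 mm and 7.16 degrees, less where a joint would pass 70% of its speed; a pose out of reach is approached as far as the arm can. A call with a gripper value outside its range is refused whole. OPENING is the opening, from 0 (shut) to 1 (fully open), set as the call begins (- or left out, the last holds). The fingers move at their own pace and stop on an object; FORCE is the grip in N (left out, the last holds). Time passes only in rows, so rows that repeat a pose let the fingers close, or fill a call up. It gives the time, the measured TCP pose, the force and the opening at its end, in the units of the state.
- manip.read_state(): the state, without advancing time (a new reading comes with each control period).
- manip.camera(name): name is "side" or "top" or "wrist"; returns a dict with "pixels" (480x640x3 uint8, red, green, blue), "fx", "fy", "cx", "cy" (pixels), "extrinsics" (4x4, takes a point from world to camera coordinates); the wrist camera has in their place "hand_eye" (4x4, takes a point from camera to tool coordinates, whose origin is the TCP and whose axes are the flange's). Camera axes: x right, y down, z forward; pixel columns grow to the right and rows downward; lengths in mm; the calibration is good to about 2 mm. A picture is of the moment at which its call begins: read the wrist's pose just before it. There is no depth.
- manip.sign_off(): hands the job in, once; it reports no verdict.
Trained networks look in a picture, given as the dict that the camera call returned (one of the last four; its "shot" number tells which), for a name from the list of things; names that differ only in an ending like _2 or _b are one class to them, and where a whole thing is asked for, a point or a joint stands for the part that bears it (a point fixed in the world has none). Each returns a list of dicts, best first, with "conf" (0 to 1); they miss things now and then, are a little off and sometimes report something else, mostly with a low value. They report only what shows in the picture. A call takes as long as a camera call. They do not tell look-alikes from the thing itself.
- manip.search_frame(picture, name): "location" ([x, y, z] in mm, in world coordinates, good to about 4 mm: the middle of the surface that is visible of it).
- manip.masks_of(picture, name): "mask" (480x640 bool, what is visible of it).
The state is a dict: "clock": time; "joints": joint angles; "qd": joint speeds; "effort": joint torques, N m; "eef_pos": TCP position; "eef_rot": TCP orientation; "wrist_force": force on the tool from outside, world axes, zero at the start; "moment": the same for the moment, N m; "finger_gap": finger opening in mm.
Only numpy, scipy, OpenCV 4.12 (cv2) and the standard library are available. Lean on these libraries where they do the work, as an engineer would, in place of code of your own. Each camera call takes 0.05 s, during which the arm holds its last target. There are 200 camera calls.

## Task

On the test stand, pull the sprung slide out by its black knob until its yellow pointer stands in the green band of the scale, and let go of it there (its brake holds it), which brings the lower bushing under the upper one. Then take the red-headed guide rod from the rack and thread it from above through the upper bushing and on through the lower one, until its tip shows below the lower bushing but stays clear of the base plate. Finish still holding the rod upright there, and leave the other rods, the beaker and the stopwatch where they are.

Things in the scene. Friction and masses are not known exactly. Their poses are not given: they have to be found in the camera images.
- stand: Test stand, fixed; placed and turned (up to 0.35 rad) anew each time. Grey base plate 190 x 300 mm, 12 mm thick. Origin on the bench under the upper bushing; the slide pulls out along its -y. An aluminium post, 32 mm thick, 120 mm high, stands at (+80, +50) mm; a 26 mm wide arm, its top 113 mm high, runs from it to the upper bushing. Black scale with green band at +x beside the slide.
- upper_rim (a point): Centre of the top rim of the upper brass bushing, 125 mm above the bench, on the stand's arm. Axes: the stand's own, z up along the bore. The bushing is 28 mm high: a funnel (mouth about 28 mm wide, 15 mm deep) over a 15 mm bore, open below.
- lower_rim (a point): Centre of the top rim of the lower brass bushing, on the sprung slide, 68 mm above the bench, same shape as the upper one: its bottom edge is 28 mm below this point, the top of the base plate 56 mm below. It moves with the slide; with the slide at mid-band it is right under the upper bushing. Axes as the stand's.
- pull_knob (a point): Black upright round pull knob of the slide, diameter 20 mm, 40 mm tall (52 to 92 mm above the bench), standing on the slide's 24 mm wide bar; this point is on its axis, 77 mm above the bench. It lies 140 mm to the stand's -y of the lower bushing and moves with it.
- slide (a joint): How far the sprung slide is pulled out, m: 0 fully in, grows as the knob is pulled along the stand's -y, stop at 0.075; starts between 0 and 0.02. Green band 0.050 to 0.060; bushings in line at 0.055. A light spring (20 N/m) pulls it back and a friction brake (3 N) holds it wherever it is left: pulling out takes about 4 N, pushing back about 2 N.
- rod_head (a point): Centre of the red head of the guide rod: a round grip of diameter 20 mm, 36 mm tall, on top of a steel shaft of diameter 12 mm, 120 mm long. The z axis runs from tip to head; the tip is 138 mm below this point. About 0.14 kg. It starts upright in one of the rack's three holes.
- rod_tip (a point): Centre of the lower end face of the red-headed rod; the last 8 mm of the shaft taper from 12 to 8 mm.
- rack: White rod rack, fixed, 170 x 50 mm, 50 mm high; origin under its centre. Three holes, 40 mm deep, in a row along its own x at -55, 0 and +55 mm hold the red-, blue- and yellow-headed rods, in any order.
- blue_rod: Bystander: rod like the red one but with a blue head, in the rack; origin at its tip.
- yellow_rod: Bystander: rod like the red one but with a yellow head, in the rack; origin at its tip.
- beaker: Bystander: empty glass beaker, rim diameter 70 mm, 90 mm tall; origin under its centre.
- stopwatch: Bystander: black stopwatch lying flat, diameter 54 mm, 16 mm high, with a red button; origin under its centre.
Things that resemble listed ones, but are neither listed nor needed, are in the scene too. Leave any orange or turquoise look-alike of the part that bears rod_head alone.

How it is judged (in metres and radians):
On the way, in this order (a step that is already met when the one before it is completed fails the run):
1. the slide stands let go with its pointer in the green band (value of joint slide between 0.05 and 0.06 m and contact force between the fingers and slide below 0.05 N), for 0.3 s.
2. the red-headed rod's tip has come out below the upper bushing (z of rod_tip in the frame of upper_rim below -0.029 m and horizontal distance between rod_tip and upper_rim below 0.008 m and z of rod_head in the frame of upper_rim above 0.018 m and horizontal distance between rod_head and upper_rim below 0.02 m), for 0.05 s.
At the end, for the whole second after the job is handed in: Red-headed rod upright (0.1 rad) through both bushings, tip 0.5 to 27 mm below the lower bushing's bottom edge (base plate: 28 mm), so standing on nothing, gripped (over 1 N) and at rest; slide pointer still in the green band (0.050 to 0.060) (value of joint slide between 0.05 and 0.06 m and z of rod_tip in the frame of lower_rim between -0.055 and -0.0285 m and horizontal distance between rod_tip and lower_rim below 0.005 m and horizontal distance between rod_head and upper_rim below 0.008 m and angle between the z axis of rod_head and the z axis of upper_rim, either way round below 0.1 rad and z of rod_head in the frame of upper_rim above 0.02 m and contact force between the fingers and red_rod above 1 N and linear speed of red_rod below 0.02 m/s); the arm keeps its last pose, push and grip.
It fails at once if the blue- or yellow-headed rod is pulled up, moved or tipped (distance of any of blue_rod, yellow_rod from where it was at the start of the episode above 0.02 m or angle between any of blue_rod, yellow_rod's own z axis and vertical above 0.3 rad).
It fails at once if the beaker or the stopwatch is shoved or knocked over (distance of any of beaker, stopwatch from where it was at the start of the episode above 0.03 m or angle between beaker's own z axis and vertical above 0.4 rad).
It also fails if it takes over 61 s, if anything falls off the work surface, if the arm or the gripper's body presses on something with over 40 N, if the wrist force passes 120 N, or if a joint passes its speed limit or range.

## Working session

There is one attempt and no reset: what is moved stays moved. The work goes in short steps, Python scripts to look and compute and a shell command to move; the robot and the scene stay as the last step left them, time stands still between calls to the robot, and variables do not carry over. Pictures are saved under pics/ and viewed, about 8 in all and at most 12, crops included, and the job is handed in when it is done.

```bash
mkdir -p pics; cat > h.py <<'E'
from cell import manip
import numpy as np, cv2
def save(p,f,crop=None,s=1):
    im=p["pixels"][...,::-1]
    if crop: x0,y0,x1,y1=crop; im=im[y0:y1,x0:x1]
    cv2.imwrite(f,cv2.resize(im,None,fx=s,fy=s,interpolation=cv2.INTER_CUBIC))
def proj(p,X):
    E=np.array(p["extrinsics"]); c=E@np.append(X,1); return np.array([p["fx"]*c[0]/c[2]+p["cx"],p["fy"]*c[1]/c[2]+p["cy"]])
def ray(p,u,v,z):
    E=np.array(p["extrinsics"]); R=E[:3,:3]; o=-R.T@E[:3,3]
    d=R.T@np.array([(u-p["cx"])/p["fx"],(v-p["cy"])/p["fy"],1]); return o+d*(z-o[2])/d[2]
def wristE(p,st):
    from scipy.spatial.transform import Rotation as Ro
    T=np.eye(4);T[:3,:3]=Ro.from_euler('xyz',st["eef_rot"]).as_matrix();T[:3,3]=st["eef_pos"]
    p["extrinsics"]=np.linalg.inv(T@np.array(p["hand_eye"])); return p
E
python3 - <<'E'
from h import *
print(manip.read_state())
for c in("top","side"):
    p=manip.camera(c); save(p,f"pics/{c}1.png")
    print(c,p["fx"],np.round(p["extrinsics"],3).tolist())
    for n in("upper_rim","lower_rim","pull_knob","rod_head","rod_tip","stand","rack","blue_rod","yellow_rod","beaker","stopwatch"):
        try:r=manip.search_frame(p,n)
        except Exception as e:r=[];print(n,e)
        for d in r[:4]: print(n,round(d["conf"],2),np.round(d["location"]),np.round(proj(p,d["location"])))
E
```

```text
{'clock': 0.0, 'joints': array([ 1.12937710e+00,  3.00471060e-01,  1.52158994e+00, -5.86104471e-06,
        1.32068854e+00, -6.66177370e-02]), 'qd': array([ 0.00135505, -0.00135579, -0.00018423,  0.00025172,  0.00026159,
        0.00025021]), 'effort': array([ 2.85758881e-05, -5.31808376e+01, -3.52727509e+01,  7.08881859e-02,
        2.45351106e-02, -1.30594403e-04]), 'eef_pos': array([201.23078295, 511.53676544, 168.58262848]), 'eef_rot': array([-3.14043795e+00, -7.13478294e-05,  2.76679258e+00]), 'wrist_force': array([-0.93563062,  0.7597983 ,  0.08323618]), 'moment': array([ 0.01842094, -0.01672405,  0.02311159]), 'finger_gap': 94.04431386449802}
top 480.2622942491271 [[-0.015, -1.0, -0.011, 54.45], [-0.998, 0.016, -0.066, 516.233], [0.066, 0.01, -0.998, 1128.417], [0.0, 0.0, 0.0, 1.0]]
upper_rim 0.7 [567.  44.  15.] [321. 219.]
lower_rim 0.65 [532.  46.  52.] [321. 232.]
rod_head 0.73 [ 515. -326.   51.] [482. 237.]
rod_head 0.71 [539. 331. 161.] [184. 227.]
rod_head 0.66 [496. 405. 141.] [152. 249.]
rod_head 0.55 [483. 328. 157.] [186. 254.]
rod_tip 0.73 [482. 330. 160.] [185. 2
[... 438 characters left out ...]
 [294. 302.]
lower_rim 0.62 [533.  61.  54.] [313. 271.]
pull_knob 0.63 [531.  57.  52.] [315. 271.]
pull_knob 0.25 [466. 359.  41.] [302. 391.]
rod_head 0.82 [480. 337. 128.] [296. 330.]
rod_head 0.7 [452. 260. 136.] [329. 298.]
rod_head 0.66 [490. 413. 110.] [271. 375.]
rod_tip 0.94 [487. 412. 107.] [274. 376.]
rod_tip 0.82 [453. 261. 134.] [328. 299.]
rod_tip 0.62 [478. 338. 133.] [297. 327.]
stand 0.59 [557. 102.  13.] [294. 300.]
rack 0.76 [468. 362.  42.] [299. 392.]
blue_rod 0.62 [534. 341. 131.] [257. 324.]
yellow_rod 0.88 [428. 339. 126.] [332. 338.]
beaker 0.74 [ 506. -289.   60.] [365. 194.]
stopwatch 0.75 [ 375. -126.   16.] [412. 252.]
stopwatch 0.61 [530.  57.  56.] [315. 269.]
```

View pics/top1.png

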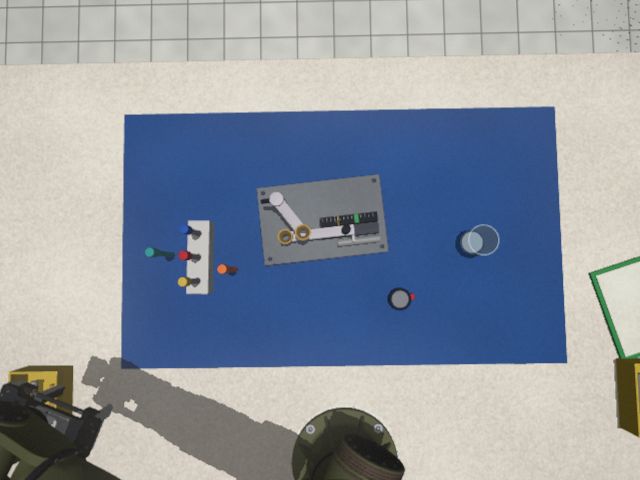

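View pics/side1.png

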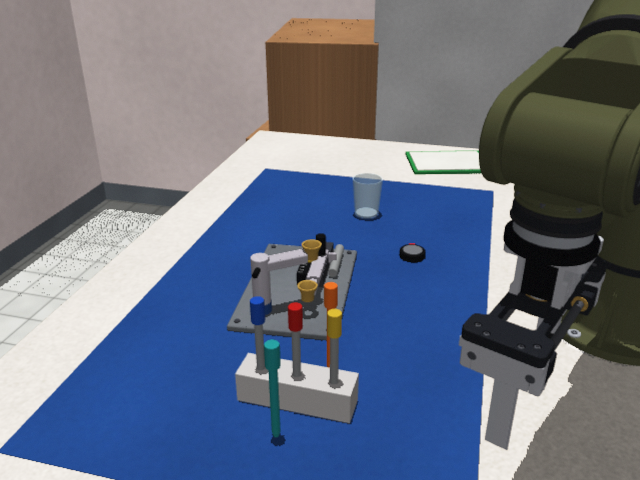

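The top picture shows the stand (lower bushing 285,237; upper 302,232; knob 346,229; green band 357,217). The rack has blue (183,229), red (184,255) and yellow (183,282) heads. Turquoise (150,252) and orange (222,269) rods stand loose on the bench. The red head in the middle rack hole fits the description. Next I confirm that in an enlarged crop, alongside the stand.

```bash
python3 - <<'E'
from h import *
p=manip.camera("top"); q=manip.camera("side")
a=cv2.resize(p["pixels"][165:285,250:400],(750,600),interpolation=2)
cv2.imwrite("pics/c1.png",a[...,::-1])
b1=cv2.resize(p["pixels"][215:300,140:240],(390,332),interpolation=2)
b2=cv2.resize(q["pixels"][225:345,225:365],(387,332),interpolation=2)
cv2.imwrite("pics/c2.png",np.hstack([b1,b2])[...,::-1])
# red head: centroid in both views, triangulate
def red(im,box):
    x0,y0,x1,y1=box;h=cv2.cvtColor(im[y0:y1,x0:x1],cv2.COLOR_RGB2HSV)
    m=((h[...,0]<6)|(h[...,0]>174))&(h[...,1]>150)&(h[...,2]>60)
    v,u=np.nonzero(m);return u.mean()+x0,v.mean()+y0,u.min()+x0,u.max()+x0,v.min()+y0,v.max()+y0
r=red(p["pixels"],(170,240,200,268));s=red(q["pixels"],(280,295,310,340));print(r,s)
print(ray(p,r[0],r[1],165),ray(q,s[0],s[1],148))
# plate edges corners z=12
for c in((257,188),(379,175),(387,251),(266,265)):print(ray(p,*c,12).round(1))
print("up",ray(p,302,232,125),"low",ray(p,285,237,68),"knob",ray(p,346,229,92))
E
```

```text
(np.float64(183.1969696969697), np.float64(254.86363636363637), np.int64(179), np.int64(187), np.int64(251), np.int64(259)) (np.float64(294.848), np.float64(316.056), np.int64(288), np.int64(302), np.int64(302), np.int64(331))
[480.5255598  331.74437692 165.        ] [481.8388883 332.8139758 148.       ]
[645.5 199.   12. ]
[672.2 -96.2  12. ]
[ 488.3 -111.1   12. ]
[459.2 178.6  12. ]
up [527.64944315  85.95433008 125.        ] low [521.55635202 127.72343788  68.        ] knob [535.559126   -10.73433044  92.        ]
```

View pics/c1.png

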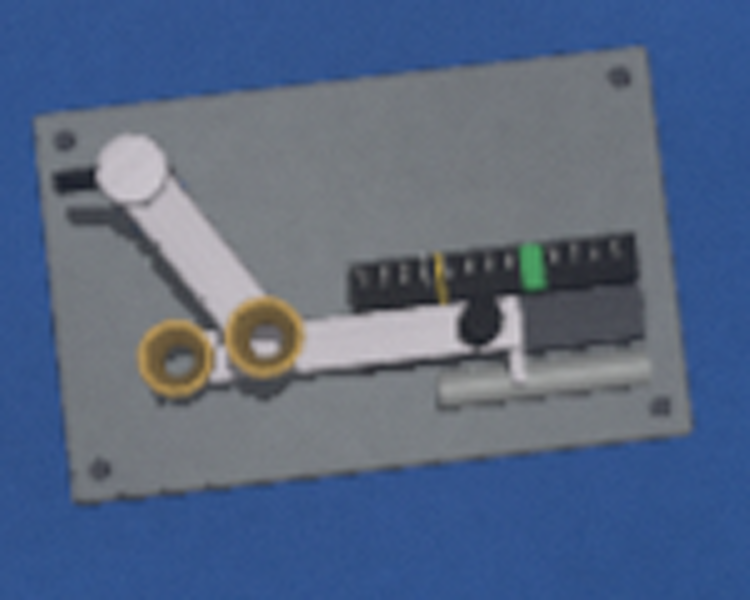

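View pics/c2.png

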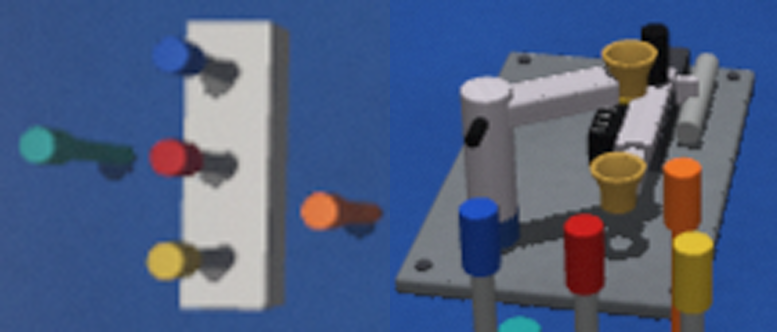

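The crops confirm it: red head in the middle hole of the rack, orange and turquoise rods outside it. The pointer is about 41 mm short of mid-band. Stand yaw is about 0.095, so I move above the knob.

```bash
python3 -m crank '[{"offset":[0.01,-0.01,0.035],"spin":3},{"offset":[0.025,-0.035,0.06],"spin":7},{"offset":[0.045,-0.065,0.07],"spin":11},{"offset":[0.067,-0.1,0.07],"spin":15},{"offset":[0.089,-0.135,0.07],"spin":19},{"offset":[0.111,-0.17,0.07],"spin":23},{"offset":[0.133,-0.205,0.07],"spin":27},{"offset":[0.155,-0.24,0.07],"spin":27}]' 0.65 30
python3 -m crank '[{"offset":[0.022,-0.035,0],"spin":0},{"offset":[0.044,-0.07,0],"spin":0},{"offset":[0.066,-0.105,0],"spin":0},{"offset":[0.088,-0.14,0],"spin":0},{"offset":[0.11,-0.175,0],"spin":0},{"offset":[0.132,-0.21,-0.02],"spin":0},{"offset":[0.154,-0.245,-0.04],"spin":0},{"offset":[0.175,-0.275,-0.05],"spin":0}]'
python3 - <<'E'
from h import *
st=manip.read_state();print(st["eef_pos"],st["eef_rot"],st["joints"])
p=wristE(manip.camera("wrist"),st);save(p,"pics/w1.png")
for z,X in(("knob",[536,-11,92]),("up",[527.6,86,125]),("low",[521.6,127.7,68])):print(z,proj(p,X))
for n in("pull_knob","upper_rim"):
  for d in manip.search_frame(p,n)[:2]:print(n,d["conf"],d["location"])
E
```

```text
clock: 1.97
eef_pos: [356.9, 270.0, 239.4]
eef_rot: [3.141, 0.001, -3.04]
wrist_force: [0.9, 0.5, 0.4]
finger_gap: 61.1
clock: 2.63
eef_pos: [529.5, -3.0, 189.5]
eef_rot: [3.141, -0.0, -3.041]
wrist_force: [0.6, 0.9, -0.4]
finger_gap: 61.1
[529.47078981  -3.02387334 189.54322032] [ 3.14117387e+00 -6.11400125e-05 -3.04052732e+00] [-7.51240815e-02  2.38568888e-01  1.55067401e+00  4.11344611e-04
  1.35248337e+00 -1.74707485e+00]
knob [307.56656145 241.71619823]
up [421.93424102 252.32616538]
low [446.93764096 236.00528968]
pull_knob 0.62 [528.7, 48.0, 48.0]
upper_rim 0.97 [541.5, 36.6, 9.8]
```

View pics/w1.png

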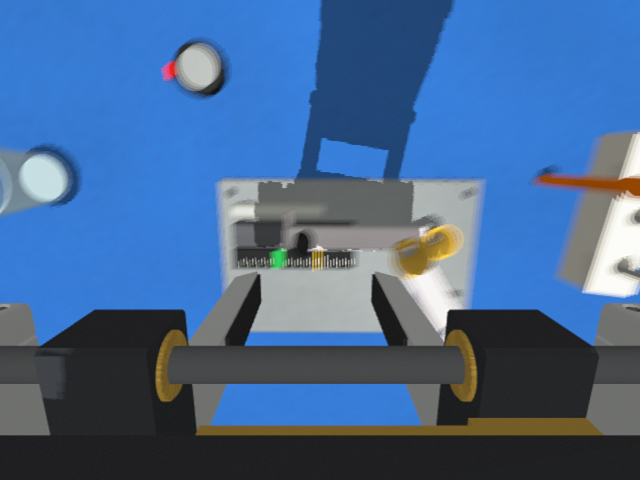

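The picture is motion-blurred: knob at (302,241), predicted (307,242), scale and bushings as expected. I go down over the knob, pausing midway to check.

```bash
python3 -m crank '[{"offset":[0.006,-0.008,-0.02],"spin":-0.5},{"offset":[0.006,-0.008,-0.045],"spin":-0.5},{"offset":[0.006,-0.008,-0.07],"spin":-0.5},{"offset":[0.006,-0.008,-0.08],"spin":-0.5},{"offset":[0.006,-0.008,-0.08],"spin":-0.5},{"offset":[0.006,-0.008,-0.08],"spin":-0.5},{"offset":[0.006,-0.008,-0.08],"spin":-0.5},{"offset":[0.006,-0.008,-0.08],"spin":-0.5}]'
python3 - <<'E'
from h import *
st=manip.read_state();print(st["eef_pos"],st["eef_rot"])
p=wristE(manip.camera("wrist"),st);save(p,"pics/w2.png")
print(proj(p,[536,-11,92]))
v,u=np.nonzero(cv2.inRange(p["pixels"][150:340,200:420],(0,0,0),(40,40,40)))
E
```

```text
clock: 3.45
eef_pos: [536.1, -10.8, 110.9]
eef_rot: [3.141, 0.0, -3.052]
wrist_force: [0.5, 0.2, 0.2]
finger_gap: 60.8
[536.11176143 -10.83431186 110.93393624] [ 3.14130575e+00  3.13019684e-04 -3.05188641e+00]
[316.86124105 258.95371471]
```

View pics/w2.png

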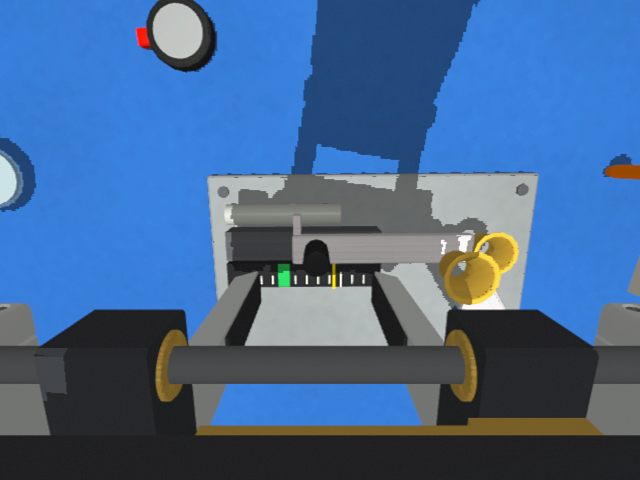

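The knob top is at (316,261), predicted (317,259), so it is centred between the fingers. Pointer at (334,275), green band at (284,275). Descend and close.

```bash
python3 -m crank '[{"offset":[0.001,0,-0.02],"spin":0},{"offset":[0.001,0,-0.035],"spin":0},{"offset":[0.001,0,-0.045],"spin":0},{"offset":[0.001,0,-0.045],"spin":0},{"offset":[0.001,0,-0.045],"spin":0},{"offset":[0.001,0,-0.045],"spin":0},{"offset":[0.001,0,-0.045],"spin":0},{"offset":[0.001,0,-0.045],"spin":0}]'
python3 -m crank '[{"offset":[0,0,0],"spin":0},{"offset":[0,0,0],"spin":0},{"offset":[0,0,0],"spin":0},{"offset":[0,0,0],"spin":0},{"offset":[0,0,0],"spin":0},{"offset":[0,0,0],"spin":0},{"offset":[0,0,0],"spin":0},{"offset":[0,0,0],"spin":0}]' 0.1 15
```

```text
clock: 4.17
eef_pos: [537.4, -10.9, 66.4]
eef_rot: [3.141, 0.001, -3.052]
wrist_force: [0.7, -0.3, 0.3]
finger_gap: 61.3
clock: 4.83
eef_pos: [537.4, -11.0, 66.4]
eef_rot: [3.141, 0.001, -3.052]
wrist_force: [0.2, 1.5, -0.0]
finger_gap: 11.5
```

```bash
python3 - <<'E'
from h import *
st=manip.read_state();print(st["eef_pos"],st["wrist_force"],st["finger_gap"])
p=wristE(manip.camera("wrist"),st)
q=manip.camera("side")
t=manip.camera("top")
a=cv2.resize(p["pixels"][170:350,200:440],(400,300));b=cv2.resize(q["pixels"][200:320,260:420],(400,300),interpolation=2)
cv2.imwrite("pics/g1.png",np.hstack([a,b])[...,::-1])
E
```

```text
[537.36679073 -10.96162368  66.39567894] [ 0.21740326  1.52025127 -0.03626695] 11.475225376165163
```

View pics/g1.png

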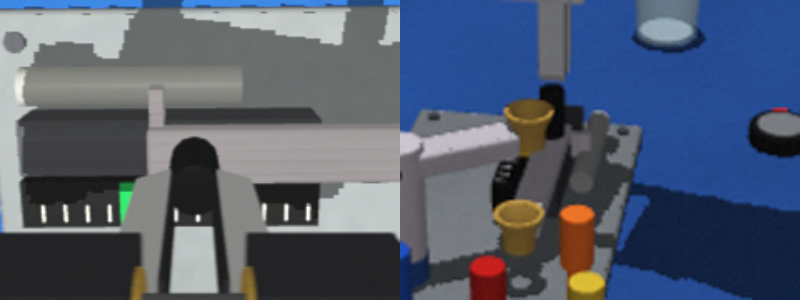

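```bash
python3 - <<'E'
from h import *
q=manip.camera("side");t=manip.camera("top");st=manip.read_state();p=wristE(manip.camera("wrist"),st)
for n,X in(("tcp",st["eef_pos"]),("knobtop",[537,-11,92]),("knobbase",[537,-11,52]),("up",[527.6,86,125]),("tcp85",[537,-11,85])):
    print(n,proj(q,X),proj(t,X),proj(p,X))
for im,nm in((q,"side"),(p,"wrist")):
    for d in manip.masks_of(im,"pull_knob")[:2]:
        v,u=np.nonzero(d["mask"]);print(nm,d["conf"],u.min(),u.max(),v.min(),v.max())
# two-ray estimates of crop knob in side: knob top at crop(551,88)
s=160/400;print("side knob top px",260+151*s,200+88*s)
print(ray(q,260+151*s,200+88*s,92), "upper rim", ray(q,260+128*s,200+112*s,125))
E
```

```text
tcp [320.84293934 246.40649283] [345.62016921 229.18996397] [317.18857232 267.11874454]
knobtop [321.03136402 234.59260198] [346.1072382  228.35497865] [317.33868542 279.63910758]
knobbase [321.05341256 252.98561755] [345.39277223 229.90522583] [317.08917579 260.36127566]
up [311.79336743 243.42284819] [301.97918974 232.02310229] [515.95754664 301.00036731]
tcp85 [321.03527276 237.85329446] [345.97839082 228.63455151] [317.28829504 275.74580193]
side 0.88 299 336 232 301
wrist 0.55 288 557 221 298
wrist 0.54 189 581 172 434
side knob top px 320.4 235.2
[537.51388421  -8.29584262  92.        ] upper rim [527.23495785  91.07624988 125.        ]
```

```bash
python3 - <<'E'
from h import *
q=manip.camera("side");st=manip.read_state()
print("start tcp proj",proj(q,[201.2,511.5,168.6]),"gap",st["finger_gap"],st["clock"],st["wrist_force"])
a=cv2.imread("pics/side1.png")[330:480,430:600]
b=q["pixels"][195:275,280:370,::-1].copy()
a=cv2.resize(a,(400,353),interpolation=2);b=cv2.resize(b,(397,353),interpolation=0)
cv2.imwrite("pics/g2.png",np.hstack([a,b]))
E
```

```text
start tcp proj [510.31182716 440.74054977] gap 9.74155986669838 5.2833 [0.21935548 0.62326022 0.60833538]
```

View pics/g2.png

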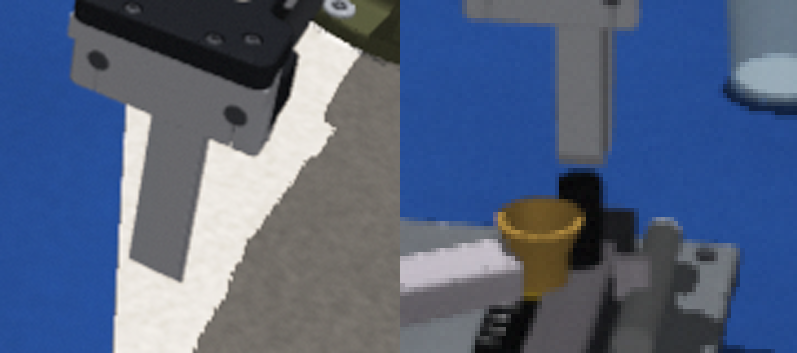

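The gap went on to 9.7 mm, so the fingers closed on nothing. Both the side view (tip at v≈232, not 246) and the wrist view put the real fingertips about 30 mm above the reported TCP, just over the knob's top. I reopen and descend further, watching the force.

```bash
python3 -m crank '[{"offset":[0,0,0],"spin":0},{"offset":[0,0,0],"spin":0},{"offset":[0,0,0],"spin":0},{"offset":[0,0,0],"spin":0},{"offset":[0,0,0],"spin":0},{"offset":[0,0,0],"spin":0},{"offset":[0,0,-0.004],"spin":0},{"offset":[0,0,-0.008],"spin":0}]' 0.65 15
python3 -m crank '[{"offset":[0,0,-0.003],"spin":0},{"offset":[0,0,-0.006],"spin":0},{"offset":[0,0,-0.009],"spin":0},{"offset":[0,0,-0.012],"spin":0},{"offset":[0,0,-0.012],"spin":0},{"offset":[0,0,-0.012],"spin":0},{"offset":[0,0,-0.012],"spin":0},{"offset":[0,0,-0.012],"spin":0}]'
python3 - <<'E'
from h import *
q=manip.camera("side");st=manip.read_state();print(st["wrist_force"],proj(q,st["eef_pos"]))
p=manip.camera("wrist")
a=cv2.resize(p["pixels"][170:350,200:440],(400,300));b=cv2.resize(q["pixels"][190:280,280:400],(400,300),interpolation=2)
cv2.imwrite("pics/g3.png",np.hstack([a,b])[...,::-1])
E
```

```text
clock: 5.95
eef_pos: [537.5, -11.0, 58.2]
eef_rot: [3.142, 0.002, -3.052]
wrist_force: [-0.3, 0.0, -0.2]
finger_gap: 58.8
clock: 6.62
eef_pos: [537.6, -11.0, 46.4]
eef_rot: [-3.142, 0.002, -3.052]
wrist_force: [0.2, 0.2, -0.3]
finger_gap: 61.1
[-0.51767988  0.56646372  0.71995146] [320.78127962 255.49517887]
```

View pics/g3.png

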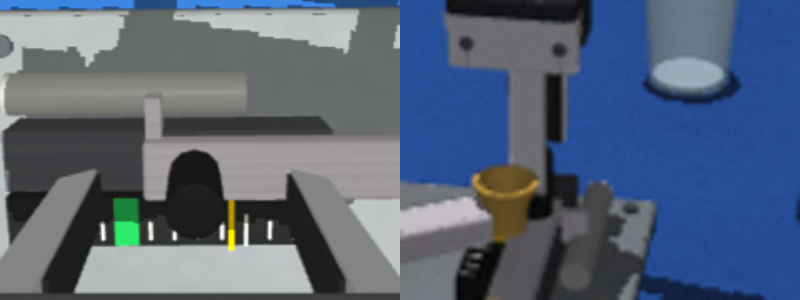

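The fingers now straddle the knob; the near tip (side crop 530,195) is at about z 78. I go down 9 mm more and close.

```bash
python3 -m crank '[{"offset":[0,0,-0.004],"spin":0},{"offset":[0,0,-0.007],"spin":0},{"offset":[0,0,-0.009],"spin":0},{"offset":[0,0,-0.009],"spin":0},{"offset":[0,0,-0.009],"spin":0},{"offset":[0,0,-0.009],"spin":0},{"offset":[0,0,-0.009],"spin":0},{"offset":[0,0,-0.009],"spin":0}]' 0.65
python3 -m crank '[{"offset":[0,0,0],"spin":0},{"offset":[0,0,0],"spin":0},{"offset":[0,0,0],"spin":0},{"offset":[0,0,0],"spin":0},{"offset":[0,0,0],"spin":0},{"offset":[0,0,0],"spin":0},{"offset":[0,0,0],"spin":0},{"offset":[0,0,0],"spin":0}]' 0.1 15
```

```text
clock: 7.38
eef_pos: [537.6, -11.0, 37.5]
eef_rot: [-3.142, 0.002, -3.052]
wrist_force: [-1.3, -0.1, 0.1]
finger_gap: 60.9
clock: 8.05
eef_pos: [537.6, -11.0, 37.5]
eef_rot: [-3.142, 0.002, -3.052]
wrist_force: [-0.5, 0.2, 0.1]
finger_gap: 19.4
```

Gripped (gap 19.4 mm). Pull 41 mm along the stand's -y.

```bash
python3 -m crank '[{"offset":[0.001,-0.007,0],"spin":0},{"offset":[0.0015,-0.015,0],"spin":0},{"offset":[0.002,-0.023,0],"spin":0},{"offset":[0.003,-0.031,0],"spin":0},{"offset":[0.004,-0.037,0],"spin":0},{"offset":[0.004,-0.041,0],"spin":0},{"offset":[0.004,-0.041,0],"spin":0},{"offset":[0.004,-0.041,0],"spin":0}]'
cat >> h.py <<'E'
def pointer(p,box):
    x0,y0,x1,y1=box;h=cv2.cvtColor(p["pixels"][y0:y1,x0:x1],cv2.COLOR_RGB2HSV)
    for n,lo,hi in(("green",(45,100,60),(80,255,255)),("yellow",(23,150,120),(33,255,255))):
        v,u=np.nonzero(cv2.inRange(h,lo,hi))
        if len(u):print(n,len(u),u.min()+x0,np.median(u)+x0,u.max()+x0,v.min()+y0,v.max()+y0)
E
python3 - <<'E'
from h import *
st=manip.read_state();p=manip.camera("wrist")
pointer(p,(200,230,440,330))
a=cv2.resize(p["pixels"][170:350,200:440],(400,300));t=manip.camera("top");pointer(t,(300,195,385,235))
b=cv2.resize(t["pixels"][200:248,320:384],(400,300),interpolation=2)
cv2.imwrite("pics/g4.png",np.hstack([a,b])[...,::-1])
E
```

```text
clock: 8.72
eef_pos: [541.7, -52.7, 37.5]
eef_rot: [-3.141, 0.002, -3.053]
wrist_force: [-0.5, -1.4, 0.4]
finger_gap: 19.3
green 93 328 333.0 336 308 322
```

View pics/g4.png

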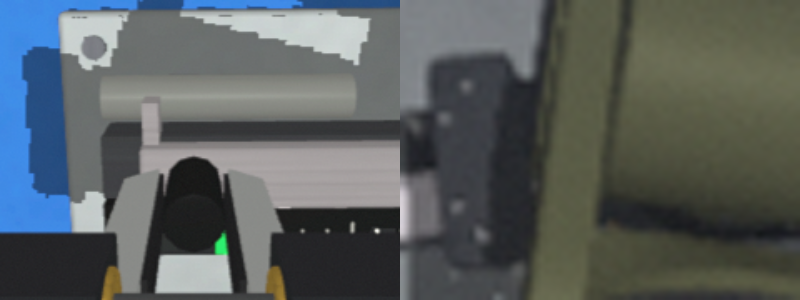

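The slide followed. I open and rise, then read the pointer.

```bash
python3 -m crank '[{"offset":[0,0,0],"spin":0},{"offset":[0,0,0],"spin":0},{"offset":[0,0,0],"spin":0},{"offset":[0,0,0],"spin":0},{"offset":[0,0,0],"spin":0},{"offset":[0,0,0],"spin":0},{"offset":[0,0,0],"spin":0},{"offset":[0,0,0],"spin":0}]' 0.65
python3 -m crank '[{"offset":[0,0,0.015],"spin":0},{"offset":[0,0,0.035],"spin":0},{"offset":[0,0,0.06],"spin":0},{"offset":[0,0,0.075],"spin":0},{"offset":[0,0,0.075],"spin":0},{"offset":[0,0,0.075],"spin":0},{"offset":[0,0,0.075],"spin":0},{"offset":[0,0,0.075],"spin":0}]'
python3 - <<'E'
from h import *
st=manip.read_state();p=wristE(manip.camera("wrist"),st);print(proj(p,[541.7,-52.7,92]))
pointer(p,(230,230,440,300));save(p,"pics/w5.png",(200,200,600,340),2)
E
```

```text
clock: 9.48
eef_pos: [541.6, -52.2, 37.5]
eef_rot: [-3.141, 0.002, -3.052]
wrist_force: [0.2, 1.0, 0.4]
finger_gap: 61.0
clock: 10.15
eef_pos: [541.0, -52.1, 111.1]
eef_rot: [-3.142, 0.0, -3.052]
wrist_force: [-0.2, -0.6, -0.9]
finger_gap: 60.8
[316.16924768 259.88465678]
green 199 325 330.0 337 263 285
yellow 68 332 333.0 334 263 287
```

View pics/w5.png

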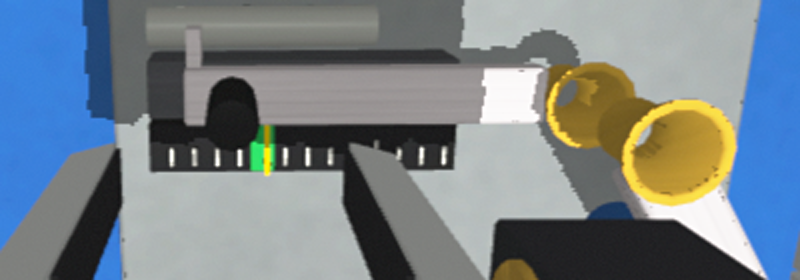

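The pointer (px 333) is inside the green band (325–337), about 1–2 mm short of its middle. That gives a slide near 0.053 m, with the brake holding. Next: the bushing positions from this view, and over to the red rod.

```bash
python3 - <<'E'
from h import *
st=manip.read_state();p=wristE(manip.camera("wrist"),st)
print("up",ray(p,539,276,125),"low",ray(p,495,252,68),"knob",ray(p,316,260,92))
E
python3 -m crank '[{"offset":[0,0,0.035],"spin":0},{"offset":[0,0.02,0.07],"spin":0},{"offset":[-0.005,0.05,0.09],"spin":0},{"offset":[-0.01,0.09,0.09],"spin":0},{"offset":[-0.017,0.13,0.09],"spin":0},{"offset":[-0.024,0.17,0.09],"spin":0},{"offset":[-0.03,0.21,0.09],"spin":0},{"offset":[-0.036,0.25,0.09],"spin":0}]' 0.6
python3 -m crank '[{"offset":[-0.006,0.04,0],"spin":0},{"offset":[-0.012,0.08,0],"spin":0},{"offset":[-0.018,0.12,0],"spin":0},{"offset":[-0.022,0.135,0],"spin":0},{"offset":[-0.022,0.135,0],"spin":0},{"offset":[-0.022,0.135,0],"spin":0},{"offset":[-0.022,0.135,0],"spin":0},{"offset":[-0.022,0.135,0],"spin":0}]'
python3 - <<'E'
from h import *
st=manip.read_state();p=wristE(manip.camera("wrist"),st);print(st["eef_pos"],proj(p,[481,332,166]),proj(p,[481,332,148]))
h=cv2.cvtColor(p["pixels"],cv2.COLOR_RGB2HSV);m=(((h[...,0]<5)|(h[...,0]>175))&(h[...,1]>150)&(h[...,2]>60)).astype(np.uint8)
n,_,s,c=cv2.connectedComponentsWithStats(m)
for i in range(1,n):
    if s[i,4]>60:print(s[i],c[i])
save(p,"pics/w6.png")
E
```

```text
up [530.21365739  84.80317668 125.        ] low [529.87185476  86.31985132  68.        ] knob [541.94443095 -52.85011196  92.        ]
clock: 10.92
eef_pos: [504.4, 199.6, 201.0]
eef_rot: [-3.141, -0.0, -3.052]
wrist_force: [0.7, -0.1, 0.1]
finger_gap: 56.5
clock: 11.58
eef_pos: [482.9, 333.5, 201.0]
eef_rot: [-3.141, -0.0, -3.054]
wrist_force: [0.1, 0.6, 0.1]
finger_gap: 56.5
[482.87450232 333.47866101 201.00882263] [315.30562676 250.68395782] [315.35013644 245.02321341]
[304 232  25  34 647] [315.66460587 248.57032457]
```

View pics/w6.png

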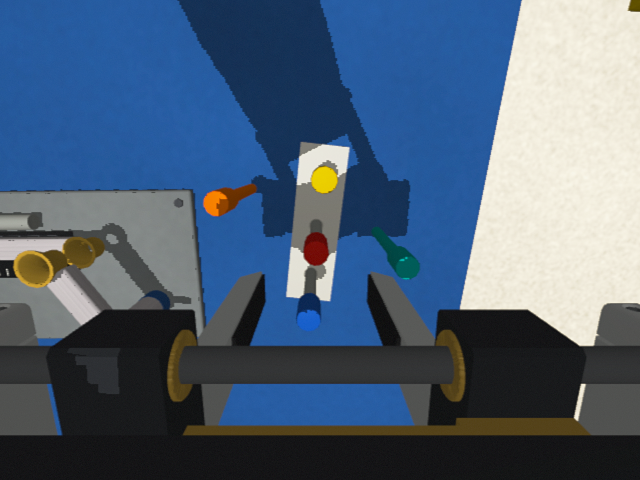

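The red head's centroid (315.7, 248.6) matches (481, 332) to within 1 mm, with blue and yellow clear of the fingers. I descend and grip.

```bash
python3 -m crank '[{"offset":[-0.002,-0.0015,-0.025],"spin":0},{"offset":[-0.002,-0.0015,-0.05],"spin":0},{"offset":[-0.002,-0.0015,-0.075],"spin":0},{"offset":[-0.002,-0.0015,-0.095],"spin":0},{"offset":[-0.002,-0.0015,-0.102],"spin":0},{"offset":[-0.002,-0.0015,-0.102],"spin":0},{"offset":[-0.002,-0.0015,-0.102],"spin":0},{"offset":[-0.002,-0.0015,-0.102],"spin":0}]'
python3 -m crank '[{"offset":[0,0,0],"spin":0},{"offset":[0,0,0],"spin":0},{"offset":[0,0,0],"spin":0},{"offset":[0,0,0],"spin":0},{"offset":[0,0,0],"spin":0},{"offset":[0,0,0],"spin":0},{"offset":[0,0,0],"spin":0},{"offset":[0,0,0],"spin":0}]' 0.05 30
```

```text
clock: 12.3
eef_pos: [481.7, 332.2, 100.7]
eef_rot: [3.141, 0.002, -3.054]
wrist_force: [0.3, 1.7, 0.2]
finger_gap: 56.4
clock: 12.97
eef_pos: [481.7, 332.3, 100.8]
eef_rot: [3.141, 0.002, -3.054]
wrist_force: [-0.2, 1.1, -0.1]
finger_gap: 19.3
```

Gripped (19.3 mm). Lift 135 mm, then carry to above the upper bushing.

```bash
python3 -m crank '[{"offset":[0,0,0.01],"spin":0},{"offset":[0,0,0.025],"spin":0},{"offset":[0,0,0.045],"spin":0},{"offset":[0,0,0.065],"spin":0},{"offset":[0,0,0.09],"spin":0},{"offset":[0,0,0.115],"spin":0},{"offset":[0,0,0.135],"spin":0},{"offset":[0,0,0.135],"spin":0}]'
python3 -m crank '[{"offset":[0.004,-0.02,0],"spin":0},{"offset":[0.009,-0.05,0],"spin":0},{"offset":[0.015,-0.08,0],"spin":0},{"offset":[0.021,-0.11,0],"spin":0},{"offset":[0.027,-0.14,0],"spin":0},{"offset":[0.033,-0.17,0],"spin":0},{"offset":[0.038,-0.2,0],"spin":0},{"offset":[0.043,-0.225,0],"spin":0}]'
python3 -m crank '[{"offset":[0.003,-0.015,0],"spin":0},{"offset":[0.004,-0.022,0],"spin":0},{"offset":[0.004,-0.022,0],"spin":0},{"offset":[0.004,-0.022,0],"spin":0},{"offset":[0.004,-0.022,0],"spin":0},{"offset":[0.004,-0.022,0],"spin":0},{"offset":[0.004,-0.022,0],"spin":0},{"offset":[0.004,-0.022,0],"spin":0}]'
python3 - <<'E'
from h import *
st=manip.read_state();p=wristE(manip.camera("wrist"),st);q=manip.camera("side");t=manip.camera("top")
e=st["eef_pos"];tip=[e[0],e[1],e[2]-90.8];print(e,"tip",proj(q,tip),proj(p,tip),"head",proj(q,[e[0],e[1],e[2]+47]),"up",proj(q,[529,85,125]),proj(p,[529,85,125]))
a=cv2.resize(p["pixels"][190:340,240:440],(400,300),interpolation=2);b=cv2.resize(q["pixels"][150:300,220:420],(400,300),interpolation=2)
cv2.imwrite("pics/i1.png",np.hstack([a,b])[...,::-1])
E
```

```text
clock: 13.63
eef_pos: [482.7, 332.9, 240.8]
eef_rot: [3.138, 0.008, -3.054]
wrist_force: [1.3, 0.5, -0.9]
finger_gap: 19.5
clock: 14.3
eef_pos: [525.4, 105.9, 240.1]
eef_rot: [3.138, 0.007, -3.055]
wrist_force: [1.1, -0.1, -1.0]
finger_gap: 19.3
clock: 14.97
eef_pos: [529.3, 84.5, 240.1]
eef_rot: [3.138, 0.007, -3.054]
wrist_force: [0.4, -0.9, -1.8]
finger_gap: 19.3
[529.3237786   84.47857204 240.11296135] tip [310.95534132 230.45999977] [316.46867541 236.62597003] head [310.21995373 154.65065861] up [311.17367423 243.05962934] [316.89895999 230.88464021]
```

The picture limit is reached, so I go on numerically with the brass rim's outline and the rod's edges.

```bash
python3 - <<'E'
from h import *
st=manip.read_state();p=wristE(manip.camera("wrist"),st);q=manip.camera("side")
def blobs(im,box,lo,hi,mn=30):
    x0,y0,x1,y1=box;h=cv2.cvtColor(im[y0:y1,x0:x1],cv2.COLOR_RGB2HSV)
    n,_,s,c=cv2.connectedComponentsWithStats(cv2.inRange(h,lo,hi))
    return [((s[i]+[x0,y0,0,0,0]).tolist(),(c[i]+[x0,y0]).round(1).tolist()) for i in range(1,n) if s[i,4]>mn]
B=((14,120,60),(30,255,255))
print("wrist brass",blobs(p["pixels"],(260,180,380,300),*B));print("side brass",blobs(q["pixels"],(270,200,360,310),*B))
print("wrist red",blobs(p["pixels"],(260,180,380,320),(0,140,40),(6,255,255)),"side red",blobs(q["pixels"],(270,120,350,220),(0,140,40),(6,255,255)))
for n in("upper_rim","rod_tip","rod_head"):
  for im,nm in((p,"w"),(q,"s")):
    for d in manip.search_frame(im,n)[:2]:print(nm,n,round(d["conf"],2),np.round(d["location"],1))
E=lambda z,r=14:[proj(p,[529+r*np.cos(a),85+r*np.sin(a),z]) for a in np.linspace(0,6.28,40)]
r=np.array(E(125));print("pred wrist rim bbox",r.min(0),r.max(0))
r=np.array([proj(q,[529+14*np.cos(a),85+14*np.sin(a),125]) for a in np.linspace(0,6.28,40)]);print("pred side rim bbox",r.min(0),r.max(0))
for v in(200,212,222):print(v,[tuple(int(k) for k in q["pixels"][v,u]) for u in range(304,319)])
E
```

```text
wrist brass [([300, 207, 35, 41, 926], [317.5, 225.7])]
side brass [([302, 240, 19, 21, 259], [311.3, 248.7]), ([303, 268, 18, 21, 281], [311.3, 277.3])]
wrist red [([295, 270, 42, 50, 1727], [315.6, 297.0])] side red []
w upper_rim 0.91 [543.2  30.   11.2]
w upper_rim 0.26 [ 381.3 -138.1   16.6]
s upper_rim 0.79 [546.9 103.5  12.6]
s upper_rim 0.29 [535.1  15.1  52.1]
w rod_tip 0.78 [454.8 251.4 139.5]
w rod_tip 0.74 [522.9  83.5 302.8]
s rod_tip 0.81 [452.1 258.8 134.8]
s rod_tip 0.76 [528.7  88.6 220.3]
w rod_head 0.95 [453.5 251.1 140.5]
w rod_head 0.76 [525.8  85.  303.8]
s rod_head 0.97 [451.8 261.9 138.8]
s rod_head 0.82 [527.4  92.6 218.6]
pred wrist rim bbox [303.03798633 216.73415043] [331.52550852 244.64274612]
pred side rim bbox [303.11566103 239.27199233] [319.23042033 246.92911911]
200 [(36, 74, 146), (36, 74, 146), (38, 74, 140), (52, 71, 110), (69, 69, 71), (76, 76, 77), (76, 78, 80), (74, 75, 76), (73, 75, 76), (71, 71, 72), (58, 70, 98), (37, 75, 147), (39, 76, 148), (35, 74, 145), (37, 75, 145)]
212 [(37, 74, 144), (34, 72, 141), (36, 70, 135), (49, 67, 106), (70, 71, 71), (76, 76, 77), (74, 77, 77), (77, 78, 77), (76, 77, 77), (69, 71, 71), (59, 71, 99), (36, 73, 143), (37, 74, 144), (33, 72, 142), (36, 74, 142)]
222 [(37, 74, 141), (34, 71, 141), (35, 71, 141), (46, 70, 123), (68, 70, 70), (75, 77, 78), (77, 78, 81), (76, 78, 79), (74, 76, 76), (69, 71, 72), (58, 69, 97), (36, 74, 143), (33, 72, 142), (36, 73, 142), (33, 71, 141)]
```

The rim outline centres on (529, 85) within about 1 mm in both views. In the side view the rod's axis (310.9) is over the rim's (311). I descend in steps, watching the force.

```bash
python3 -m crank '[{"offset":[0,0,-0.006],"spin":0},{"offset":[0,0,-0.013],"spin":0},{"offset":[0,0,-0.02],"spin":0},{"offset":[0,0,-0.026],"spin":0},{"offset":[0,0,-0.032],"spin":0},{"offset":[0,0,-0.037],"spin":0},{"offset":[0,0,-0.04],"spin":0},{"offset":[0,0,-0.04],"spin":0}]'
python3 -m crank '[{"offset":[0,0,-0.003],"spin":0},{"offset":[0,0,-0.006],"spin":0},{"offset":[0,0,-0.009],"spin":0},{"offset":[0,0,-0.012],"spin":0},{"offset":[0,0,-0.015],"spin":0},{"offset":[0,0,-0.018],"spin":0},{"offset":[0,0,-0.018],"spin":0},{"offset":[0,0,-0.018],"spin":0}]'
```

```text
clock: 16.18
eef_pos: [529.2, 83.8, 199.4]
eef_rot: [3.138, 0.006, -3.055]
wrist_force: [0.2, 0.1, -0.3]
finger_gap: 19.4
clock: 16.85
eef_pos: [529.1, 83.8, 181.3]
eef_rot: [3.138, 0.006, -3.055]
wrist_force: [-0.2, -0.7, -1.1]
finger_gap: 19.7
```

No contact so far, with the tip now below the upper bushing. Continue into the lower one.

```bash
python3 -m crank '[{"offset":[0,0,-0.005],"spin":0},{"offset":[0,0,-0.01],"spin":0},{"offset":[0,0,-0.015],"spin":0},{"offset":[0,0,-0.02],"spin":0},{"offset":[0,0,-0.025],"spin":0},{"offset":[0,0,-0.03],"spin":0},{"offset":[0,0,-0.03],"spin":0},{"offset":[0,0,-0.03],"spin":0}]'
python3 -m crank '[{"offset":[0,0,-0.003],"spin":0},{"offset":[0,0,-0.006],"spin":0},{"offset":[0,0,-0.009],"spin":0},{"offset":[0,0,-0.012],"spin":0},{"offset":[0,0,-0.015],"spin":0},{"offset":[0,0,-0.015],"spin":0},{"offset":[0,0,-0.015],"spin":0},{"offset":[0,0,-0.015],"spin":0}]'
```

```text
clock: 17.52
eef_pos: [529.0, 83.8, 151.0]
eef_rot: [3.138, 0.005, -3.055]
wrist_force: [1.0, -0.8, -0.9]
finger_gap: 19.4
clock: 18.18
eef_pos: [529.0, 83.9, 136.0]
eef_rot: [3.138, 0.005, -3.055]
wrist_force: [-1.1, 1.0, -1.9]
finger_gap: 19.6
```

```bash
python3 -m crank '[{"offset":[0,0,-0.003],"spin":0},{"offset":[0,0,-0.006],"spin":0},{"offset":[0,0,-0.009],"spin":0},{"offset":[0,0,-0.012],"spin":0},{"offset":[0,0,-0.015],"spin":0},{"offset":[0,0,-0.017],"spin":0},{"offset":[0,0,-0.017],"spin":0},{"offset":[0,0,-0.017],"spin":0}]'
python3 - <<'E'
from h import *
st=manip.read_state();p=wristE(manip.camera("wrist"),st);q=manip.camera("side");print(st["wrist_force"],st["finger_gap"])
h=cv2.cvtColor(q["pixels"],cv2.COLOR_RGB2HSV)
def bb(im,box,lo,hi):
    x0,y0,x1,y1=box;v,u=np.nonzero(cv2.inRange(cv2.cvtColor(im[y0:y1,x0:x1],cv2.COLOR_RGB2HSV),lo,hi))
    return len(u),u.min()+x0 if len(u) else 0,u.max()+x0 if len(u) else 0,v.min()+y0 if len(v) else 0,v.max()+y0 if len(v) else 0
print("upper",bb(q["pixels"],(295,225,328,264),(14,120,60),(30,255,255)),"lower",bb(q["pixels"],(295,266,328,294),(14,120,60),(30,255,255)))
e=st["eef_pos"]
for z in(125,97,68,40,27,12):print(z,proj(q,[e[0],e[1],z]).round(1))
print("head top/bottom pred",proj(q,[e[0],e[1],e[2]+65.2]).round(1),proj(q,[e[0],e[1],e[2]+29.2]).round(1))
print("red side",bb(q["pixels"],(290,185,330,240),(0,120,30),(7,255,255)))
print("col",[(v,tuple(int(k) for k in q["pixels"][v,311])) for v in list(range(200,242,3))])
for v in range(284,306):print(v,[int(k.mean()) for k in q["pixels"][v,300:323]])
print("wrist red",bb(p["pixels"],(260,180,380,330),(0,140,40),(6,255,255)),"head pred",proj(p,[e[0],e[1],e[2]+65]))
pointer(p,(200,180,330,320))
E
```

```text
clock: 18.85
eef_pos: [528.7, 84.0, 118.5]
eef_rot: [3.138, 0.004, -3.055]
wrist_force: [-0.6, 3.4, -3.9]
finger_gap: 19.5
[-0.6035436   3.43312783 -3.87088512] 19.48994759703507
upper (199, np.int64(302), np.int64(320), np.int64(241), np.int64(260)) lower (213, np.int64(302), np.int64(320), np.int64(269), np.int64(288))
125 [311.5 242.8]
97 [311.6 256.8]
68 [311.7 271. ]
40 [311.9 284.3]
27 [311.9 290.4]
12 [312.  297.3]
head top/bottom pred [311.2 212.3] [311.4 231.2]
red side (16, np.int64(308), np.int64(317), np.int64(215), np.int64(233))
col [(200, (106, 107, 110)), (203, (106, 107, 111)), (206, (104, 104, 109)), (209, (105, 106, 110)), (212, (107, 109, 112)), (215, (106, 108, 111)), (218, (106, 107, 111)), (221, (106, 107, 111)), (224, (106, 106, 110)), (227, (106, 107, 112)), (230, (83, 82, 87)), (233, (99, 15, 12)), (236, (81, 80, 81)), (239, (81, 82, 81))]
284 [10, 11, 8, 11, 11, 30, 60, 65, 65, 65, 68, 66, 67, 65, 65, 63, 60, 51, 38, 31, 32, 32, 28]
285 [31, 25, 25, 21, 19, 34, 60, 62, 66, 67, 68, 69, 67, 67, 67, 64, 61, 52, 40, 32, 31, 32, 31]
286 [103, 101, 102, 99, 88, 5
[... 1352 characters left out ...]
52]
300 [52, 53, 53, 51, 51, 51, 52, 52, 52, 53, 53, 53, 50, 51, 52, 49, 52, 52, 52, 50, 52, 53, 52]
301 [52, 55, 53, 52, 51, 50, 53, 53, 50, 54, 52, 52, 52, 51, 51, 50, 51, 51, 53, 53, 52, 53, 52]
302 [52, 51, 50, 51, 50, 52, 52, 55, 52, 53, 51, 52, 51, 53, 52, 53, 51, 53, 55, 53, 52, 53, 52]
303 [50, 51, 52, 52, 51, 50, 51, 53, 52, 52, 51, 50, 52, 52, 51, 51, 52, 53, 52, 52, 51, 52, 52]
304 [52, 52, 52, 52, 51, 53, 53, 52, 51, 50, 51, 51, 51, 52, 52, 52, 51, 51, 51, 52, 51, 51, 51]
305 [52, 51, 52, 50, 51, 53, 50, 52, 52, 53, 51, 51, 51, 50, 52, 52, 50, 51, 53, 52, 50, 51, 50]
wrist red (1972, np.int64(295), np.int64(336), np.int64(270), np.int64(329)) head pred [318.20937663 308.79063969]
```

The tip shows below the lower bushing: bright tip down to v≈292, bushing edge at 288, which puts the tip at about z 26. There is a small side force of 3.4 N along +y, so I ease the tool 1 mm to +y and check the pointer.

```bash
python3 -m crank '[{"offset":[0,0.0005,0],"spin":0},{"offset":[0,0.001,0],"spin":0},{"offset":[0,0.001,0],"spin":0},{"offset":[0,0.001,0],"spin":0},{"offset":[0,0.001,0],"spin":0},{"offset":[0,0.001,0],"spin":0},{"offset":[0,0.001,0],"spin":0},{"offset":[0,0.001,0],"spin":0}]'
python3 - <<'E'
from h import *
st=manip.read_state();p=wristE(manip.camera("wrist"),st);t=manip.camera("top");q=manip.camera("side")
print("wrist scale at",proj(p,[572,-18,25]),"top",proj(t,[572,-18,25]));pointer(p,(0,150,330,470));pointer(t,(325,195,385,235));pointer(q,(290,225,345,275))
print("knob from wrist pred",proj(p,[542,-53,92]))
h=p["pixels"];x,y=proj(p,[542,-53,92]).astype(int);b=h[y-35:y+30,x-30:x+31].max(2)<45
v,u=np.nonzero(b);print("knob px",len(u),u.mean()+x-30 if len(u) else 0,u.min()+x-30,u.max()+x-30,v.max()+y-35)
print(manip.read_state()["wrist_force"])
E
```

```text
clock: 19.62
eef_pos: [528.9, 84.9, 118.8]
eef_rot: [3.138, 0.005, -3.055]
wrist_force: [0.6, 0.4, -0.1]
finger_gap: 19.7
wrist scale at [203.94058457 271.37330199] top [347.61826199 216.16347382]
green 194 170 175.0 185 260 282
yellow 82 176 178.0 180 260 284
green 28 354 357.0 358 214 222
knob from wrist pred [127.78766032 257.5482799 ]
knob px 650 144.19076923076923 117 157 281
[-0.90502521 -0.26084256 -1.38986558]
```

The side force is gone, the pointer (178) is in mid-band (170–185), and the tip stands about 14 mm below the lower bushing. Handing in.

```bash
python3 -c "
from cell import manip
print(manip.sign_off()); s=manip.read_state(); print(s['clock'],s['eef_pos'],s['finger_gap'],s['wrist_force'])"
```

```text
the job is handed in; nothing more can be done
None
the job is handed in; nothing more can be done
```

I pulled the slide into the green band and let it go there. I then took the red rod from the middle hole of the rack, threaded it through both bushings and handed the job in at about 20 s of the 61 s, still holding it. No verdict is reported.

**Last checks**
- **Slide:** the pointer is inside the green band (wrist picture: pointer at pixel 178, band 170 to 185). Just after release it read about 2 mm short of mid-band.
- **Rod tip:** it is at about z 26 mm, so some 14 mm below the lower bushing's edge and 14 mm above the base plate.
- **Rod:** it is upright to about 0.005 rad (from the tool's tilt) and gripped with a 19.7 mm gap at a 30 N setting.
- **Side force:** 3.4 N showed up after the last descent. I moved the tool 1 mm along +y and it dropped below 1 N.

**What disagreed or failed**
- **First grip on the knob:** it closed on nothing. The real fingertips sit about 31 mm behind the reported TCP, so I went lower from then on and allowed for that offset.
- **Bushing and stand positions from the networks:** these were off, so I took the bushing positions from the pictures myself.
- **Pictures:** I reached the limit of 12, so the insertion was checked by pixel measurements and force only. I did not recheck the other rods, the beaker or the stopwatch at the end; I know of no contact with them.

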